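# Tuck the last blank under the hold-down

### The job

Add the loose full-size plywood blank (not the short offcut) to the top of the pile in the stacking jig: it must go in from the open end of the jig and under the sprung hold-down arm, lying flat, until it is pressed firmly home against the end stop, flush with the blanks below. The end stop is only held by friction, so do not shove it out of place, and leave the pile, the offcut, the tape measure and the screwdriver where they are.

Things in the scene. Friction and masses are not known exactly. Their poses are not given: they have to be found in the camera images.
- blank: the loose plywood blank, a plain board 120 (its x) x 60 (its y) x 10 mm (its z), about 47 g, lying flat on the bench beside the jig; origin at its centre, z up. Both ends are alike.
- offcut: a shorter offcut of the same plywood, 75 x 60 x 10 mm, lying on the bench; origin at its centre. Leave it alone. It and the blank may be in either of two places.
- jig: the stacking jig, fixed to the bench: grey base board 325 x 130 x 12 mm (jig x = -175 to 150 mm); origin on the bench plane. Its x is the feed direction: open infeed end at -x, end stop at +x; y across, z up. All heights are above the bench. The pile lies from x = -60 to 60 mm, top at 42 mm. The arm's hinge post stands at x = 115 to 145 mm, 95 mm high.
- infeed (a point): middle of the wooden infeed block's top, at jig x = -120 mm, 43 mm high, axes as the jig's. The block runs from jig x = -172 to -64 mm and is 44 mm wide, narrower than a blank, so the sides of a blank lying on it are free for fingers.
- mouth (a point): middle of the gap where the two aluminium fences begin, at jig x = -55 mm, 42 mm high. Fences run to x = 60 mm, inner faces at y = +-32 mm (2 mm play each side of a blank), tops 56 mm high; their ends flare out to y = +-47 mm at x = -77 mm. Fingers gripping a blank's sides do not fit between them: the last part must be pushed on the blank's rear edge.
- pile1: the middle one of the three equal blanks (120 x 60 x 10 mm each) already stacked in the jig against the end stop; loose, held down only by the arm; origin at its centre, 27 mm above the bench.
- pile2: the top one of the three stacked blanks; origin at its centre, 37 mm above the bench.
- holddown (a joint): angle of the steel hold-down arm (26 mm wide, pivot at jig x = 125 mm, 85 mm above the bench): 0 = toe resting on the pile of three, grows as the toe rises; about 0.09 with one more blank under it. A spring presses the toe down with about 3 N (0.36 N m at 0, plus 0.6 N m per rad). 
- toe (a point): lowest point of the arm's toe, at jig x = 15 mm on the middle line, resting on the pile. Towards the infeed the toe turns up like a ski at about 24 degrees to a lip at jig x = -26 mm, its underside 18 mm above the pile. A blank pushed along the infeed runs under the lip, meets the ramp about 22 mm before the toe and lifts the arm (a push of some 6 to 12 N, then a steady drag of some 3 to 7 N until the stop).
- endstop: the steel end stop, a block 56 mm wide, top 58 mm high; origin at the middle of the foot of its front face (facing -x of the jig), at jig x = 60 mm, 12 mm high; axes as the jig's. Clamped by friction only: it creeps to +x when pushed with more than about 10 N (the drag of the pile, up to 2 N, counts too). A blank that is home has its centre 60 mm before this face.
- tape: tape measure, 70 x 40 x 60 mm, standing on the bench; bystander, origin under its centre.
- driver: screwdriver lying on the bench; bystander.
Mind the look-alikes: they are no part of the job. Leave any pink look-alike of the blank alone.

How it is judged:
By the outcome, as a careful person would: the job done as asked, in the order asked, and still so for the second after the job is handed in, with the robot touching nothing.
It also fails if it takes over 64 s, if anything falls off the work surface, if the arm or the gripper's body presses on something with over 40 N, if the wrist force passes 120 N, or if a joint passes its speed limit or range.

### The arm

A 6-joint arm with a two-finger parallel gripper is mounted at the origin on the work surface. World frame = base frame: x ahead of the robot, y to its left, z up, the work surface at z = 0. Lengths are in m, angles in rad, forces in N, time in s.
With the tool pointing down it reaches from about 0.275 to 0.775 m from the base axis. Payload 14.6 kg.
Tool frame: the origin (TCP) lies at the very end of the fingers, on their centre line; the grasp point (between the pads) lies behind it (env.grip_depth is the x of the grasp point in the tool frame, in m); x points along the fingers, y is the direction in which the jaws open and shut, and the axes are right-handed (so a half turn about x gives the same grasp; the last joint's range is limited). The gripper opens to 85 mm and grips with 20 to 120 N. Pads are 22 mm wide; open, the fingers measure 114 mm over their backs; the gripper's body (76 mm by 85 mm) begins 54 mm behind the grasp point. The pads swing forward as they close: fully open they stand 13 mm farther back than shut.
Start: joints at [-1.458, 0.263, -0.048, 1.259, 0, 1.415], TCP at [0.139, -0.506, 0.231] pointing down, gripper open.
Joint ranges: [-2.65, 2.65], [-0.89, 1.7], [-1.18, 1.37], [-2.13, 2.11], [-1.35, 1.29], [-3.14, 3.14]. Speed limits (rad/s): [1.89, 1.89, 2.57, 2.79, 3.14, 3.14].

### API

Orientations are given as a rotation vector (axis times angle).
In Python, from workcell import env gives the robot as it stands. The module is installed in compiled form; this text tells all that it offers.
- The arm moves only by the tool servo_tool, never from a script. Its argument "targets" is one flat list of numbers, 7 for each row, row after row: the shift along the world's x, y, z in cm, then the turn, a rotation vector about the world's x, y, z in degrees, then the opening, from 0 (shut) to 1 (fully open). A call has 1 to 10 rows; each row is the pose to reach, as a shift and turn from the pose measured when the call began; what a row does not reach only later rows make up. A row lasts 1/10 s, in which the tool goes at most 50 mm and 8.59 degrees, less where a joint would pass 70% of its speed; a pose out of reach is approached as far as the arm can. A call with a gripper value outside its range is refused whole. The fingers move at their own pace and stop on an object; "force" is the grip in N (left out, the last holds). Time passes only in rows, so rows that repeat a pose let the fingers close. It gives the time, the measured TCP pose, the force and the opening at its end, in the units of the state.
- env.get_obs(): the state, without advancing time (a new reading comes with each control period).
- env.get_image(name): name is "scene" or "top" or "wrist"; returns a dict with "img" (384x512x3 uint8, blue, green, red), "z_map" (384x512 float32, m along the optical axis (not along the pixel's ray), 0 where there is no reading), "fx", "fy", "cx", "cy" (pixels), "dist_coeffs" ([k1, k2, p1, p2, k3] as OpenCV has them; the pictures are not rectified), "eye" and "attitude" of the camera in the world. Camera axes: x right, y up, looking along -z (the intrinsics and any distortion apply to the point x, -y, -z); pixel columns grow to the right and rows downward; lengths in m; the calibration is good to about 2 mm. A picture is of the moment at which its call begins.
- env.sign_off(): hands the job in, once; it reports no verdict.
Trained networks look in the newest picture that a camera, given by its name, has taken for a name from the list of things; names that differ only in an ending like _2 or _b are one class to them, and where a whole thing is asked for, a point or a joint stands for the part that bears it (a point fixed in the world has none). Each returns a list of dicts, best first, with "confidence" (0 to 1); they miss things now and then, are a little off and sometimes report something else, mostly with a low value. They report only what shows in the picture. A call takes as long as a camera call. They do not tell look-alikes from the thing itself.
- env.boxes_of(name, camera): "at" ([x, y, z] in m, in world coordinates, good to about 4 mm: the middle of the surface that is visible of it).
- env.masks_of(name, camera): "pixels" (384x512 bool, what is visible of it).
- env.spot_point(name, camera): "at" ([x, y, z] in m, in world coordinates, good to about 4 mm: a listed point, or the origin of a listed thing).
The state is a dict: "clock": time; "joints": joint angles; "joint_velocities": joint speeds; "joint_efforts": joint torques, N m; "position": TCP position; "ee_rot": TCP orientation; "contact_force": force on the tool from outside, world axes, zero at the start; "torque": the same for the moment, N m; "width": opening from 0.0 (shut) to 1.0 (fully open).
Only numpy, scipy, OpenCV 4.12 (cv2) and the standard library are available. Lean on these libraries where they do the work, as an engineer would, in place of code of your own. Each camera call takes 0.05 s, during which the arm holds its last target.

## Working session

There is one attempt and no reset: what is moved stays moved. The work goes in short steps, Python scripts to look and compute and a tool call to move; the robot and the scene stay as the last step left them, time stands still between calls to the robot, and variables do not carry over. Pictures are saved under pics/ and viewed, and the job is handed in when it is done.

Besides the shell and the picture viewer there is one more tool, called after "Emit:" by a JSON object that holds its "method" and its "body". servo_tool: Moves the arm, as the interface text tells. Its arguments: {"type":"object","properties":{"targets":{"type":"array"},"force":{"type":"number"}},"required":["targets"]}

```bash
mkdir -p pics; cat > h.py <<'E'
import numpy as np, cv2
from workcell import env
from scipy.spatial.transform import Rotation as R
def rot(a):
    a=np.array(a,float)
    if a.shape==(3,3): return a
    if a.shape==(4,): return R.from_quat(a).as_matrix()
    return R.from_rotvec(a).as_matrix()
def cloud(d):
    h,w=d['z_map'].shape
    u,v=np.meshgrid(np.arange(w),np.arange(h))
    K=np.array([[d['fx'],0,d['cx']],[0,d['fy'],d['cy']],[0,0,1.]])
    p=cv2.undistortPoints(np.stack([u,v],-1).reshape(-1,1,2).astype(np.float64),K,np.array(d['dist_coeffs'],float)).reshape(h,w,2)
    z=d['z_map']
    P=np.stack([p[...,0]*z,-p[...,1]*z,-z],-1)
    W=P@rot(d['attitude']).T+np.array(d['eye'])
    W[z==0]=np.nan
    return W
E
python3 - <<'E'
from h import *
o=env.get_obs();print(o); print(env.grip_depth)
for c in ["scene","top","wrist"]:
    d=env.get_image(c); cv2.imwrite(f"pics/{c}0.png",d['img']); print(c,d['fx'],d['cx'],d['cy'],d['eye'],d['attitude'],d['dist_coeffs'])
    np.save(f'{c}0.npy',cloud(d))
    for n in ["blank","offcut","jig","infeed","mouth","pile2","toe","endstop","tape","driver"]:
        if c=="wrist" and n not in("blank","offcut"): continue
        if c=="scene" and n in("tape","driver"): continue
        print(c,n,[(np.round(r['at'],4).tolist(),round(r['confidence'],2)) for r in env.spot_point(n,c)])
print(env.get_obs()['clock'])
E
```

```text
{'clock': 0.0, 'joints': array([-1.45828832e+00,  2.63510934e-01, -4.89126684e-02,  1.25940213e+00,
       -2.32819412e-05,  1.41549142e+00]), 'joint_velocities': array([-0.00026621,  0.00178485, -0.0014476 ,  0.00190618,  0.00058329,
       -0.00018174]), 'joint_efforts': array([ 1.84588433e-03, -6.37629890e+01,  3.84567440e+01,  1.38935607e-02,
       -1.06460552e-04,  4.94461858e-06]), 'position': array([ 0.1388828 , -0.50602098,  0.23084022]), 'ee_rot': array([ 2.07876921,  0.28111647, -2.07877183]), 'contact_force': array([ 0.93102287, -0.34852013, -0.02208635]), 'torque': array([-0.05152271,  0.03734426, -0.00166873]), 'width': 1.0009830031857552}
-0.0187
scene 484.92576746125053 254.99825773985387 191.96596962837552 [ 1.71707675 -0.17165334  0.90602504] [0.78748289 0.66221468 1.32672848] [-0.14878088  0.          0.          0.          0.        ]
scene blank [([0.6205, -0.211, 0.0017], 0.92), ([0.7957, -0.189, 0.0042], 0.68), ([0.7517, -0.3561, 0.0048], 0.66)]
scene offcut []
scene jig [([0.6545, 0.057, 0.0022], 0.88)]
scene infeed [([0.532, 0.0728, 0.04], 0.7), ([0.5176, 0.
[... 659 characters left out ...]
61)]
top jig [([0.6501, 0.0584, -0.0014], 0.86)]
top infeed [([0.5339, 0.0762, 0.0445], 0.76)]
top mouth [([0.5992, 0.0687, 0.0421], 0.89)]
top pile2 [([0.6548, 0.0596, 0.0372], 0.98), ([0.599, 0.0687, 0.0396], 0.37)]
top toe [([0.6669, 0.0596, 0.0414], 0.95), ([0.457, -0.2556, 0.0039], 0.28)]
top endstop [([0.7099, 0.052, 0.0114], 0.44)]
top tape [([0.5178, 0.3626, -0.0025], 0.68), ([0.598, 0.0669, 0.0407], 0.45)]
top driver [([0.5836, -0.4417, -0.0025], 0.6)]
wrist 325.2172003730259 258.8192034681188 196.55523849625678 [ 0.20428907 -0.48821334  0.37371363] [-0.23445098  0.17938538 -1.2954415 ] [-0.03192017  0.          0.          0.          0.        ]
wrist blank []
wrist offcut []
1.15
```

View pics/top0.png

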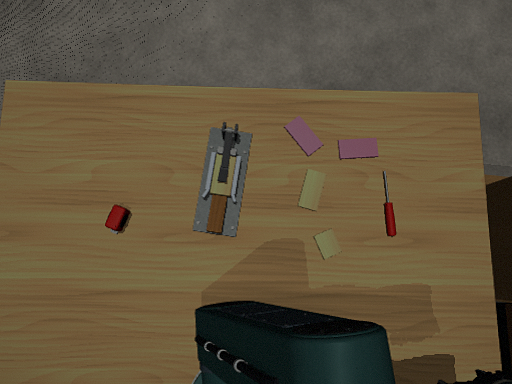

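View pics/scene0.png

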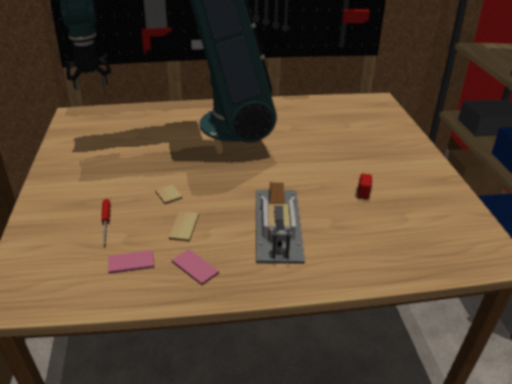

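View pics/wrist0.png

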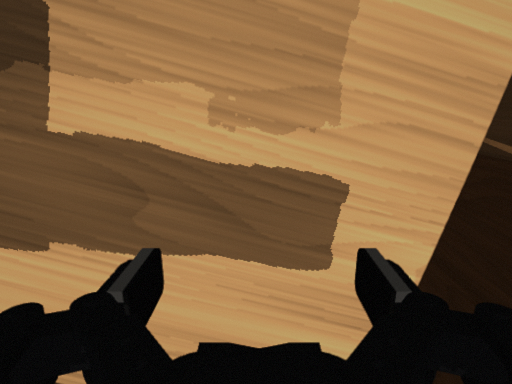

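```bash
python3 - <<'E'
from h import *
env.get_image("top"); m={}
for n in ["blank","offcut","pile2","infeed","jig"]:
    W=np.load('top0.npy')
    for r in env.masks_of(n,"top"):
        p=W[r['pixels']]; p=p[~np.isnan(p).any(1)]
        rect=cv2.minAreaRect((p[:,:2]*1000).astype(np.float32))
        c=cv2.boxPoints(rect)
        print(n,round(r['confidence'],2),len(p),'z',np.percentile(p[:,2],[5,50,95]).round(4),'rect',np.round(rect[0],1),np.round(rect[1],1),round(rect[2],1), np.round(c).tolist())
r=rot(env.get_obs()['ee_rot']);print(r.round(3))
E
```

```text
blank 0.87 728 z [0.0033 0.0081 0.0126] rect [ 788.7 -188.1] [120.5  62.2] 38.6 [[722.0, -201.0], [761.0, -250.0], [855.0, -175.0], [816.0, -126.0]]
blank 0.8 695 z [0.004  0.0085 0.0129] rect [ 617.2 -212.8] [ 57.7 120.5] 74.7 [[551.0, -225.0], [668.0, -256.0], [683.0, -201.0], [567.0, -169.0]]
blank 0.71 737 z [0.0034 0.0081 0.0128] rect [ 753.1 -357.4] [ 64.5 120.8] 4.8 [[716.0, -300.0], [726.0, -420.0], [790.0, -415.0], [780.0, -294.0]]
offcut 0.87 536 z [0.002  0.0084 0.0126] rect [ 454.4 -260.5] [79.1 64.4] 23.8 [[405.0, -247.0], [431.0, -306.0], [504.0, -274.0], [478.0, -215.0]]
pile2 0.57 585 z [0.0358 0.0404 0.0454] rect [651.   57.6] [ 65.  121.1] 81.8 [[586.0, 34.0], [706.0, 17.0], [716.0, 81.0], [596.0, 98.0]]
infeed 0.86 3905 z [0.0068 0.0138 0.0708] rect [643.5  58.2] [131.7 336.1] 82.3 [[468.0, 15.0], [801.0, -29.0], [819.0, 101.0], [486.0, 146.0]]
jig 0.55 3836 z [0.0069 0.0138 0.0726] rect [644.   58.7] [130.1 335.3] 82.2 [[469.0, 17.0], [801.0, -28.0], [819.0, 100.0], [487.0, 146.0]]
[[-0.     0.265 -0.964]
 [-0.    -0.964 -0.265]
 [-1.     0.     0.   ]]
```

Emit:
{"method": "servo_tool", "body": {"targets": [5,5,0,0,0,-5,1,10,9,0,0,0,-10,1,15,13,0,0,0,-15,1,20,17,0,0,0,-20,1,25,21,0,0,0,-25,1,30,24,-1,0,0,-30.7,1,35,27,-3,0,0,-30.7,1,39,29,-5,0,0,-30.7,1,43.6,30.6,-6,0,0,-30.7,1,43.6,30.6,-6,0,0,-30.7,1]}}

```text
clock: 2.45
position: [0.5401, -0.2175, 0.1811]
ee_rot: [-2.079, 0.28, 2.078]
contact_force: [-0.1, -0.6, 0.8]
width: 1.0
```

Emit:
{"method": "servo_tool", "body": {"targets": [3.5,1.5,0,0,0,0,1,3.5,1.5,0,0,0,0,1,3.5,1.5,0,0,0,0,1]}}

```text
clock: 2.75
position: [0.5753, -0.202, 0.1806]
ee_rot: [-2.079, 0.279, 2.08]
contact_force: [0.5, -0.7, 0.2]
width: 0.998
```

```bash
cat >> h.py <<'E'
def rects(cam,names,pic):
    d=env.get_image(cam); cv2.imwrite(pic,d['img']); W=cloud(d)
    for n in names:
        for r in env.masks_of(n,cam):
            p=W[r['pixels']]; p=p[~np.isnan(p).any(1)]
            if len(p)<50: continue
            zm=np.median(p[:,2]); q=p[abs(p[:,2]-zm)<.004]
            rect=cv2.minAreaRect((q[:,:2]*1000).astype(np.float32))
            print(n,round(r['confidence'],2),len(p),'z',np.percentile(p[:,2],[5,50,95]).round(4),'mean',q.mean(0).round(4),'rect',np.round(rect[0],1),np.round(rect[1],1),round(rect[2],1),np.round(cv2.boxPoints(rect)).tolist())
    return W
def st():
    o=env.get_obs(); r=rot(o['ee_rot']); print(o['clock'],o['position'].round(4),'x',r[:,0].round(3),'y',r[:,1].round(3),'yaw y',np.degrees(np.arctan2(r[1,1],r[0,1])).round(2),'F',o['contact_force'].round(2),o['width'].round(3))
E
python3 - <<'E'
from h import *
st(); W=rects("wrist",["blank"],"pics/w1.png"); np.save('w1.npy',W)
E
```

```text
Traceback (most recent call last):
  File "h.py", line 30, in st
    o=env.get_obs(); r=rot(o['ee_rot']); print(o['clock'],o['position'].round(4),'x',r[:,0].round(3),'y',r[:,1].round(3),'yaw y',np.degrees(np.arctan2(r[1,1],r[0,1])).round(2),'F',o['contact_force'].round(2),o['width'].round(3))
                                                                                                                                                                                                                ^^^^^^^^^^^^^^^^
AttributeError: 'float' object has no attribute 'round'
```

```bash
sed -i "s/o\['width'\].round(3)/round(float(o['width']),3)/" h.py
python3 - <<'E'
from h import *
st(); W=rects("wrist",["blank","offcut"],"pics/w1.png"); np.save('w1.npy',W)
E
```

```text
2.75 [ 0.5753 -0.202   0.1806] x [-0. -0. -1.] y [-0.263 -0.965  0.   ] yaw y -105.25 F [ 0.53 -0.68  0.21] 0.998
blank 0.9 8075 z [0.0086 0.0098 0.011 ] mean [ 0.6206 -0.2124  0.0098] rect [ 617.9 -211.5] [ 60.5 119.2] 74.7 [[552.0, -225.0], [667.0, -256.0], [683.0, -198.0], [568.0, -167.0]]
blank 0.67 374 z [0.0027 0.0095 0.011 ] mean [ 0.7329 -0.2009  0.0095] rect [ 731.8 -198.6] [30.7 13.8] 73.9 [[721.0, -211.0], [734.0, -215.0], [743.0, -186.0], [729.0, -182.0]]
offcut 0.69 3172 z [0.0053 0.0099 0.0111] mean [ 0.4599 -0.2515  0.0099] rect [ 455.2 -257.1] [76.2 60.5] 23.9 [[408.0, -245.0], [433.0, -300.0], [502.0, -269.0], [478.0, -214.0]]
offcut 0.66 15662 z [0.0045 0.0126 0.0513] mean [0.6225 0.0121 0.012 ] rect [638.2  16.8] [ 45.7 310.6] 81.8 [[481.0, 16.0], [789.0, -28.0], [795.0, 17.0], [488.0, 61.0]]
```

View pics/w1.png

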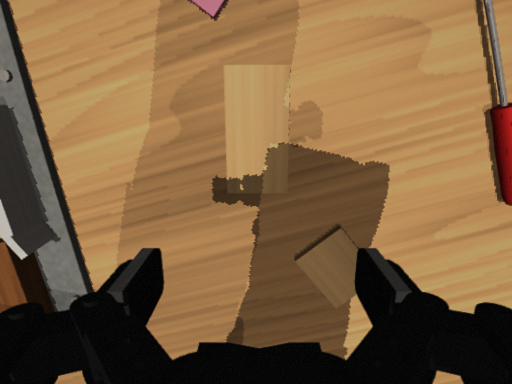

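```bash
python3 - <<'E'
from h import *
W=np.load('w1.npy')
o=env.get_obs(); r=rot(o['ee_rot']); L=(W-o['position'])@r
m=(L[...,0]>-0.1)&(L[...,0]<0.06)
for v in (250,256,262,270,285,300):
    print(v,[(u,L[v,u].round(4).tolist()) for u in (130,140,150,158,362,370,380,390)])
f=L[m&(np.arange(384)[:,None]>240)]
for lo in np.arange(-.08,.02,.01):
    g=f[(f[:,0]>lo)&(f[:,0]<lo+.01)]
    if len(g): print(round(lo,3),len(g),g.min(0).round(3),g.max(0).round(3))
E
```

```text
250 [(130, [0.1815, -0.1414, 0.0834]), (140, [0.1815, -0.1304, 0.0834]), (150, [-0.0181, -0.0464, -0.0107]), (158, [-0.0164, -0.0436, -0.0099]), (362, [-0.0194, 0.0413, -0.0114]), (370, [-0.0183, 0.045, -0.0108]), (380, [0.1819, 0.1311, 0.0832]), (390, [0.1807, 0.1415, 0.0826])]
256 [(130, [0.1818, -0.1423, 0.0907]), (140, [-0.0235, -0.0487, -0.0105]), (150, [-0.0239, -0.0445, -0.0107]), (158, [-0.0159, -0.044, -0.0068]), (362, [-0.0194, 0.0416, -0.0087]), (370, [-0.0242, 0.0431, -0.011]), (380, [-0.0248, 0.0468, -0.0113]), (390, [0.1819, 0.1429, 0.0904])]
262 [(130, [-0.0205, -0.0543, -0.0063]), (140, [-0.0299, -0.0464, -0.0112]), (150, [-0.026, -0.0439, -0.0092]), (158, [-0.0179, -0.0436, -0.0051]), (362, [-0.0189, 0.042, -0.0057]), (370, [-0.0279, 0.0419, -0.0103]), (380, [-0.0291, 0.0453, -0.0109]), (390, [-0.0222, 0.0523, -0.0073])]
270 [(130, [-0.0361, -0.0478, -0.0112]), (140, [-0.0355, -0.0444, -0.0108]), (150, [-0.0265, -0.0441, -0.006]), (158, [-0.018, -0.0439, -0.0014]), (362, [-0.0209, 0.0416, -0.0031]), (370, [-0.0291, 0.0418, -0.0075]), (380, [-0.036, 0.0428, -0.0112]),
[... 303 characters left out ...]
0426, -0.0111])]
300 [(130, [-0.0486, -0.0436, -0.0069]), (140, [-0.0395, -0.0441, -0.0009]), (150, [-0.0308, -0.0438, 0.0048]), (158, [-0.0227, -0.0435, 0.0101]), (362, [-0.0247, 0.0416, 0.0087]), (370, [-0.0322, 0.0419, 0.0038]), (380, [-0.0418, 0.0417, -0.0026]), (390, [-0.0498, 0.0416, -0.0078])]
-0.08 7705 [-0.08  -0.07  -0.019] [-0.07   0.066  0.006]
-0.07 10818 [-0.07  -0.076 -0.017] [-0.06   0.073  0.014]
-0.06 2089 [-0.06  -0.075 -0.014] [-0.05   0.072 -0.003]
-0.05 1798 [-0.05  -0.058 -0.012] [-0.04   0.056  0.008]
-0.04 1778 [-0.04  -0.058 -0.012] [-0.03   0.055  0.012]
-0.03 1427 [-0.03  -0.058 -0.012] [-0.02   0.055  0.011]
-0.02 675 [-0.02  -0.056 -0.011] [-0.011  0.053  0.011]
```

Emit:
{"method": "servo_tool", "body": {"targets": [1.84,-0.29,-4,0,0,0,0.82,1.84,-0.29,-8,0,0,0,0.82,1.84,-0.29,-12,0,0,0,0.82,1.84,-0.29,-13,0,0,0,0.82,1.84,-0.29,-13,0,0,0,0.82], "force": 30}}

```text
clock: 3.4
position: [0.5916, -0.2063, 0.0512]
ee_rot: [-2.076, 0.282, 2.079]
contact_force: [0.6, -0.4, 0.6]
width: 0.822
```

```bash
python3 - <<'E'
from h import *
st(); W=rects("wrist",["blank"],"pics/w2.png")
o=env.get_obs(); r=rot(o['ee_rot']); L=(W-o['position'])@r
f=L[(np.arange(384)[:,None]>220)&(L[...,0]<0.02)&(L[...,0]>-.05)&(abs(L[...,1])<.06)]
for lo in np.arange(-.03,.02,.004):
    g=f[(f[:,0]>lo)&(f[:,0]<lo+.004)]
    if len(g):
        a=g[g[:,1]<0];b=g[g[:,1]>0]; print(round(lo,3),len(a),len(b),[x.max(0).round(4) if k==0 else x.min(0).round(4) for k,x in enumerate((a,b)) if len(x)])
st()
E
```

```text
3.4 [ 0.5916 -0.2063  0.0512] x [-0.001  0.    -1.   ] y [-0.266 -0.964  0.   ] yaw y -105.45 F [ 0.55 -0.43  0.64] 0.822
blank 0.87 20949 z [0.0088 0.0099 0.0109] mean [ 0.6225 -0.2129  0.0099] rect [ 617.4 -211.5] [ 60.3 120.6] 74.8 [[551.0, -225.0], [668.0, -256.0], [683.0, -198.0], [567.0, -167.0]]
-0.03 292 302 [array([-0.026 , -0.0343,  0.0138]), array([-0.03  ,  0.0349, -0.0094])]
-0.026 277 276 [array([-0.022 , -0.0343,  0.0135]), array([-0.026 ,  0.0348, -0.0089])]
-0.022 251 241 [array([-0.018 , -0.0343,  0.013 ]), array([-0.022 ,  0.0349, -0.009 ])]
-0.018 224 228 [array([-0.014 , -0.0344,  0.0138]), array([-0.018 ,  0.0347, -0.0091])]
-0.014 186 186 [array([-0.01  , -0.0343,  0.0132]), array([-0.014 ,  0.0348, -0.009 ])]
-0.01 110 111 [array([-0.006 , -0.0343,  0.0137]), array([-0.01  ,  0.0348, -0.0083])]
-0.006 11 13 [array([-0.0043, -0.0347,  0.0074]), array([-0.006 ,  0.035 , -0.0062])]
3.5 [ 0.5933 -0.2068  0.0535] x [ 0.002 -0.002 -1.   ] y [-0.266 -0.964  0.001] yaw y -105.43 F [ 1.08 -0.38  0.1 ] 0.82
```

View pics/w2.png

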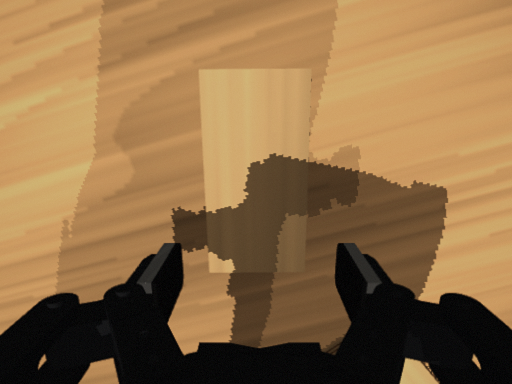

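Emit:
{"method": "servo_tool", "body": {"targets": [0,0.19,-2,0,0,0,0.82,0,0.19,-4,0,0,0,0.82,0,0.19,-5.4,0,0,0,0.82,0,0.19,-5.4,0,0,0,0.82,0,0.19,-5.4,0,0,0,0.5,0,0.19,-5.4,0,0,0,0.5,0,0.19,-5.4,0,0,0,0.5,0,0.19,-5.4,0,0,0,0.5], "force": 30}}

```text
clock: 4.3
position: [0.5942, -0.2054, 0.0015]
ee_rot: [-2.084, 0.284, 2.073]
contact_force: [-1.3, 0.5, 9.6]
width: 0.689
```

```bash
python3 - <<'E'
from h import *
st()
E
```

```text
4.3 [ 0.5942 -0.2054  0.0015] x [ 0.005 -0.003 -1.   ] y [-0.266 -0.964  0.001] yaw y -105.43 F [-1.28  0.54  9.64] 0.689
```

Emit:
{"method": "servo_tool", "body": {"targets": [0,0,3,0,0,0,0.5,0,0,8,0,0,0,0.5,-1,3,13,0,0,0,0.5,-3,7,14.5,0,0,2,0.5,-5,11.5,14.5,0,0,4,0.5,-7,16,14.5,0,0,6,0.5,-9,20.5,14.5,0,0,7.6,0.5,-11,25,14.5,0,0,7.6,0.5,-12.4,28.9,14.5,0,0,7.6,0.5,-12.4,28.9,14.5,0,0,7.6,0.5]}}

```text
clock: 5.3
position: [0.4657, 0.0483, 0.1478]
ee_rot: [-2.173, 0.065, 2.157]
contact_force: [-0.2, -0.6, -0.8]
width: 0.69
```

Emit:
{"method": "servo_tool", "body": {"targets": [0,0,0,0,0,0,0.5,0,0,0,0,0,0,0.5]}}

```text
clock: 5.5
position: [0.4666, 0.0478, 0.1484]
ee_rot: [-2.174, 0.066, 2.155]
contact_force: [0.4, 0.3, -0.8]
width: 0.684
```

```bash
python3 - <<'E'
from h import *
st(); W=rects("wrist",["blank","pile2","infeed","jig"],"pics/w3.png"); np.save('w3.npy',W)
for n in ["infeed","mouth","pile2","toe","endstop","blank"]: print(n,[(np.round(r['at'],4).tolist(),round(r['confidence'],2)) for r in env.spot_point(n,"wrist")])
st()
E
```

```text
5.5 [0.4666 0.0478 0.1484] x [ 0.01   0.025 -1.   ] y [-0.087 -0.996 -0.026] yaw y -94.99 F [ 0.4   0.32 -0.8 ] 0.684
blank 0.57 36825 z [0.1554 0.1567 0.158 ] mean [0.4979 0.045  0.1567] rect [490.8  45.7] [ 60.5 120.9] 85.3 [[428.0, 20.0], [549.0, 11.0], [554.0, 71.0], [433.0, 81.0]]
pile2 0.69 2520 z [0.0355 0.0416 0.0429] mean [0.5997 0.0656 0.0416] rect [600.5  66.4] [60.5 18.1] 82.5 [[588.0, 38.0], [605.0, 35.0], [613.0, 95.0], [595.0, 98.0]]
pile2 0.48 135 z [0.023 0.028 0.031] mean [0.5924 0.0703 0.0279] rect [592.   67.4] [58.1  1.1] 82.8 [[588.0, 39.0], [589.0, 38.0], [596.0, 96.0], [595.0, 96.0]]
infeed 0.64 11331 z [0.0108 0.0125 0.056 ] mean [0.556  0.0935 0.0119] rect [548.7  73. ] [131.2 140.9] 82.9 [[471.0, 17.0], [610.0, -1.0], [627.0, 129.0], [487.0, 147.0]]
jig 0.92 11254 z [0.0108 0.0125 0.0559] mean [0.5558 0.0941 0.0119] rect [548.6  73. ] [131.3 140.8] 82.9 [[471.0, 17.0], [610.0, -1.0], [627.0, 129.0], [487.0, 147.0]]
infeed []
mouth []
pile2 []
toe []
endstop []
blank [([0.4906, 0.0477, 0.1534], 0.56)]
6.05 [0.4657 0.0483 0.1477] x [ 0.008  0.026 -1.   ] y [-0.086 -0.996 -0.027] yaw y -94.95 F [ 0.95 -0.39  0.08] 0.682
```

View pics/w3.png

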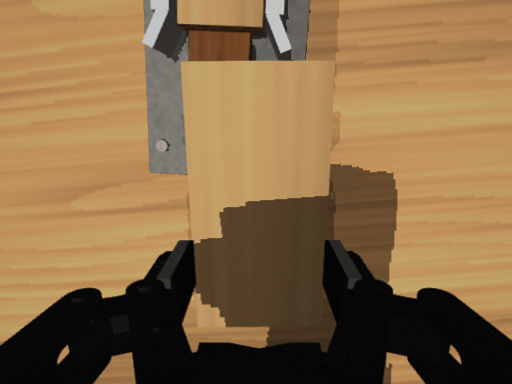

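```bash
python3 - <<'E'
from h import *
for f in ["top0","scene0","w1","w3"]:
    W=np.load(f+'.npy').reshape(-1,3); W=W[~np.isnan(W).any(1)]
    th=np.radians(-7.6)
    c=np.array([.652,.0595]); u=np.array([np.cos(th),np.sin(th)]); v=np.array([-u[1],u[0]])
    P=np.c_[(W[:,:2]-c)@u,(W[:,:2]-c)@v,W[:,2]]
    near=(abs(P[:,0])<.2)&(abs(P[:,1])<.085)
    P=P[near]
    def ed(sel,axis,lo,hi,step,side,q=2):
        xs=[];ys=[]
        for a in np.arange(lo,hi,step):
            s=P[sel&(P[:,axis]>=a)&(P[:,axis]<a+step)]
            if len(s)<4: continue
            xs.append(a+step/2); ys.append(s[:,1-axis].max() if side>0 else s[:,1-axis].min())
        if len(xs)<5: return None
        k=np.polyfit(xs,ys,1); r=np.array(ys)-np.polyval(k,xs); g=abs(r)<2*r.std()+1e-4; k=np.polyfit(np.array(xs)[g],np.array(ys)[g],1)
        return len(xs),'slope deg',round(np.degrees(np.arctan(k[0])),2),'mm',round(k[1]*1000,1)
    base=(P[:,2]>.0095)&(P[:,2]<.0155)
    print(f,len(P),'base +y',ed(base,0,-.16,.14,.01,1),'base -y',ed(base,0,-.16,.14,.01,-1))
    fen=(P[:,2]>.0525)&(P[:,2]<.059)
    for sg in (1,-1):
        s2=fen&(P[:,1]*sg>0.02)&(P[:,1]*sg<.045)
        print('  fence inner',sg,ed(s2,0,-.05,.055,.01,-sg), 'z',np.median(P[s2,2]).round(4) if s2.any() else '')
    pl=(P[:,2]>.037)&(P[:,2]<.0465)&(abs(P[:,1])<.035)&(P[:,0]>-.075)&(P[:,0]<0)
    q=P[pl]; print('  pile rear',ed(pl&(P[:,0]>-.063),1,-.028,.028,.005,-1),'pile z',np.median(q[q[:,0]>-.055][:,2]).round(4) if len(q) else '')
    b=(abs(P[:,1])<.018)&(P[:,0]>-.165)&(P[:,0]<-.07)&(P[:,2]<.06)
    if b.any(): print('  block z',np.median(P[b,2]).round(4))
    br=base&(P[:,0]<-.15); print('  base rear',ed(br,1,-.06,.06,.01,-1))
E
```

```text
top0 7038 base +y (31, 'slope deg', np.float64(-0.33), 'mm', np.float64(61.7)) base -y (31, 'slope deg', np.float64(-0.21), 'mm', np.float64(-65.7))
  fence inner 1 (11, 'slope deg', np.float64(-0.08), 'mm', np.float64(30.4)) z 0.0552
  fence inner -1 (11, 'slope deg', np.float64(-1.28), 'mm', np.float64(-35.0)) z 0.0552
  pile rear (12, 'slope deg', np.float64(-0.17), 'mm', np.float64(-59.7)) pile z 0.0407
  block z 0.0418
  base rear (9, 'slope deg', np.float64(0.06), 'mm', np.float64(-174.5))
scene0 7400 base +y (31, 'slope deg', np.float64(0.35), 'mm', np.float64(61.4)) base -y (31, 'slope deg', np.float64(0.48), 'mm', np.float64(-66.8))
  fence inner 1 (11, 'slope deg', np.float64(0.53), 'mm', np.float64(30.4)) z 0.0563
  fence inner -1 (11, 'slope deg', np.float64(1.03), 'mm', np.float64(-36.2)) z 0.0562
  pile rear (10, 'slope deg', np.float64(3.46), 'mm', np.float64(-59.9)) pile z 0.0422
  block z 0.0403
  base rear (8, 'slope deg', np.float64(1.1), 'mm', np.float64(-171.2))
w1 21327 base +y (31, 'slope deg', np.float64(-6.96), 'mm', np.float64(-40.1)) base -y (31, 'slope deg', np.float64(-0.29), 'mm', np.float64(-66.1))
  fence inner 1 None z 
  fence inner -1 None z 0.0556
  pile rear None pile z nan
  block z 0.0429
  base rear None
w3 83577 base +y (13, 'slope deg', np.float64(-0.09), 'mm', np.float64(64.6)) base -y (13, 'slope deg', np.float64(-47.12), 'mm', np.float64(-107.3))
  fence inner 1 None z 0.0557
  fence inner -1 None z 0.0557
  pile rear (12, 'slope deg', np.float64(0.46), 'mm', np.float64(-60.8)) pile z 0.0418
  block z 0.0428
  base rear None
  return _methods._mean(a, axis=axis, dtype=dtype,
  ret = ret.dtype.type(ret / rcount)
```

Emit:
{"method": "servo_tool", "body": {"targets": [1.1,3.27,-2,-1.5,0.5,-2.8,0.5,2.2,3.27,-4.5,-1.5,0.5,-2.8,0.5,2.2,3.27,-6,-1.5,0.5,-2.8,0.5,2.2,3.27,-6,-1.5,0.5,-2.8,0.5,2.2,3.27,-6,-1.5,0.5,-2.8,0.5]}}

```text
clock: 6.55
position: [0.4845, 0.0459, 0.0881]
ee_rot: [-2.165, 0.067, 2.163]
contact_force: [-0.7, -0.3, 0.0]
width: 0.683
```

```bash
python3 - <<'E'
from h import *
st(); W=rects("wrist",["blank","pile2"],"pics/w4.png"); np.save('w4.npy',W)
st()
E
```

```text
6.55 [0.4845 0.0459 0.0881] x [ 0.002  0.026 -1.   ] y [-0.088 -0.996 -0.026] yaw y -95.03 F [-0.67 -0.28  0.04] 0.683
blank 0.55 36868 z [0.0947 0.0961 0.0975] mean [0.5159 0.0431 0.0961] rect [508.7  43.8] [ 60.8 121. ] 85.3 [[446.0, 18.0], [566.0, 9.0], [571.0, 69.0], [451.0, 79.0]]
pile2 0.87 373 z [0.0211 0.0277 0.0326] mean [0.5924 0.0679 0.028 ] rect [592.4  68.4] [58.6  1. ] 82.7 [[588.0, 39.0], [589.0, 39.0], [597.0, 97.0], [596.0, 98.0]]
pile2 0.59 4042 z [0.0388 0.0417 0.0429] mean [0.5999 0.0655 0.0417] rect [600.4  66.3] [60.2 17.5] 82.7 [[588.0, 38.0], [605.0, 35.0], [613.0, 95.0], [595.0, 97.0]]
6.7 [0.485  0.0458 0.0887] x [ 0.004  0.026 -1.   ] y [-0.088 -0.996 -0.026] yaw y -95.03 F [-0.55  0.77 -0.94] 0.684
```

View pics/w4.png

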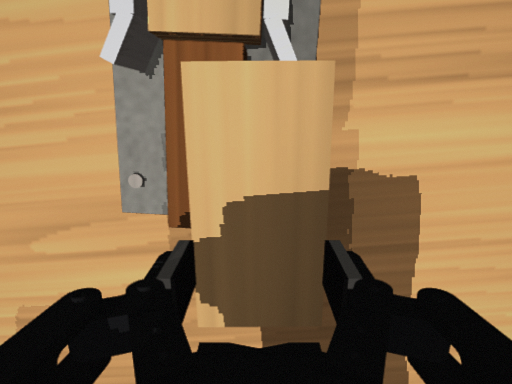

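```bash
python3 - <<'E'
from h import *
o=env.get_obs();print(o['joints'].round(4),o['joint_velocities'].round(3),o['joint_efforts'].round(2),o['contact_force'],o['torque'])
E
```

```text
[-0.0887  0.2892 -0.4242  0.8562  0.026   3.1406] [-0.    -0.    -0.002 -0.004 -0.001  0.   ] [-2.000e-02 -6.007e+01  3.271e+01  1.000e-02  1.000e-01 -0.000e+00] [-0.55483005  0.77151302 -0.9445551 ] [-0.00861211 -0.0228074   0.03581891]
```

```bash
python3 - <<'E'
from h import *
th=np.radians(-7.7); c=np.array([.6515,.059]); u=np.array([np.cos(th),np.sin(th)]); v=np.array([-u[1],u[0]])
for f in ["w1","w3","w4","top0","scene0"]:
    W=np.load(f+'.npy').reshape(-1,3); W=W[~np.isnan(W).any(1)]
    P=np.c_[(W[:,:2]-c)@u,(W[:,:2]-c)@v,W[:,2]]*1000
    P=P[(abs(P[:,0])<200)&(abs(P[:,1])<80)]
    def prof(lo,hi,zlo,zhi,ylo,yhi,step=10):
        out=[]
        for a in np.arange(lo,hi,step):
            s=P[(P[:,0]>=a)&(P[:,0]<a+step)&(P[:,2]>zlo)&(P[:,2]<zhi)&(P[:,1]>ylo)&(P[:,1]<yhi)]
            if len(s)>5: out.append((int(a),round(s[:,1].min(),1),round(s[:,1].max(),1)))
        return out
    print(f,'base',prof(-170,140,9.5,15,-75,75,20))
    print('  block',prof(-170,-70,40,46,-30,30))
    print('  pile',prof(-58,-20,38.5,45,-36,36))
    print('  fence',prof(-77,60,53,58.5,-60,60))
E
```

```text
w1 base [(-170, np.float64(-42.9), np.float64(-20.3)), (-150, np.float64(-64.7), np.float64(-20.4)), (-130, np.float64(-65.1), np.float64(-20.5)), (-110, np.float64(-65.0), np.float64(-20.0)), (-90, np.float64(-65.8), np.float64(-20.8)), (-70, np.float64(-66.0), np.float64(-40.6)), (-50, np.float64(-65.9), np.float64(-42.3)), (-30, np.float64(-66.0), np.float64(-42.2)), (-10, np.float64(-65.3), np.float64(-42.3)), (10, np.float64(-65.9), np.float64(-42.4)), (30, np.float64(-65.5), np.float64(-42.4)), (50, np.float64(-65.8), np.float64(-37.3)), (70, np.float64(-66.0), np.float64(-39.6)), (90, np.float64(-66.0), np.float64(-47.1)), (110, np.float64(-66.1), np.float64(-53.5)), (130, np.float64(-65.8), np.float64(-60.7))]
  block [(-140, np.float64(-22.3), np.float64(11.0)), (-130, np.float64(-22.8), np.float64(7.8)), (-120, np.float64(-22.7), np.float64(3.5)), (-110, np.float64(-22.8), np.float64(0.1)), (-100, np.float64(-23.1), np.float64(-3.6)), (-90, np.float64(-22.7), np.float64(-7.6)), (-80, np.float64(-22.7), np.float64(-10.8))]
  pile []
  fence [(-77, np.float64(-50.4), np.float
[... 5220 characters left out ...]
, np.float64(-32.6), np.float64(25.4)), (-28, np.float64(-29.9), np.float64(28.1))]
  fence [(-77, np.float64(-53.0), np.float64(48.1)), (-67, np.float64(-50.2), np.float64(44.7)), (-57, np.float64(-44.5), np.float64(40.4)), (-47, np.float64(-44.7), np.float64(40.2)), (-37, np.float64(-44.9), np.float64(39.5)), (-27, np.float64(-44.9), np.float64(41.9)), (-17, np.float64(-45.1), np.float64(41.4)), (-7, np.float64(-45.2), np.float64(40.5)), (3, np.float64(-45.5), np.float64(40.0)), (13, np.float64(-45.5), np.float64(41.9)), (23, np.float64(-45.7), np.float64(41.5)), (33, np.float64(-46.0), np.float64(40.9)), (43, np.float64(-46.0), np.float64(40.4)), (53, np.float64(-46.1), np.float64(42.0))]
```

Emit:
{"method": "servo_tool", "body": {"targets": [0,0,3,0,0,8,0.5,0,0.5,6,0,0,16,0.5,0,1,6.5,0,0,24,0.5,1,1.5,6.5,0,0,32,0.5,2,2,6.5,0,0,40,0.5,3,2.5,6.5,0,0,48,0.5,4,2.7,6.5,0,0,56,0.5,5,2.7,6.5,0,0,64,0.5,6,2.7,6.5,0,0,72,0.5,6.4,2.7,6.5,0,0,80,0.5]}}

```text
clock: 7.7
position: [0.55, 0.0729, 0.1544]
ee_rot: [1.388, 1.098, -1.412]
contact_force: [-0.1, 0.4, -1.0]
width: 0.691
```

```bash
cat >> h.py <<'E'
O=np.array([.6515,.059]); TH=np.radians(-7.75); U=np.array([np.cos(TH),np.sin(TH)]); V=np.array([-U[1],U[0]])
def goto(jx,z,jy=0,yaw=82.25):
    st(); o=env.get_obs(); r=rot(o['ee_rot'])
    t=np.r_[O+jx*U+jy*V,z]; a=np.radians(yaw); x=np.array([0,0,-1.]); y=np.array([np.cos(a),np.sin(a),0]); D=np.c_[x,y,np.cross(x,y)]
    p=o['position']; print('now jig',((p[:2]-O)@U*1000).round(1),((p[:2]-O)@V*1000).round(1),'z',(p[2]*1000).round(1),'joints',o['joints'].round(2))
    print('shift cm',((t-p)*100).round(2),'turn deg',np.degrees(R.from_matrix(D@r.T).as_rotvec()).round(2))
E
python3 -c "
from h import *
goto(-.103,.08)"
```

```text
7.7 [0.55   0.0729 0.1544] x [-0.024  0.008 -1.   ] y [ 0.967 -0.254 -0.025] yaw y -14.69 F [-0.09  0.43 -1.03] 0.691
now jig -102.5 0.0 z 154.4 joints [-0.02  0.36 -0.11  1.12  0.01  1.81]
shift cm [-0.05  0.   -7.44] turn deg [ 0.8  -1.39 96.94]
```

Emit:
{"method": "servo_tool", "body": {"targets": [0,0,0,0.1,-0.1,8,0.5,0,0,0,0.2,-0.3,16,0.5,0,0,0,0.3,-0.4,24,0.5,0,0,0,0.3,-0.5,32,0.5,0,0,0,0.4,-0.6,40,0.5,0,0,0,0.4,-0.7,48,0.5,0,0,0,0.5,-0.8,56,0.5,0,0,0,0.6,-1,64,0.5,0,0,0,0.7,-1.2,72,0.5,0,0,0,0.8,-1.3,80,0.5]}}

```text
clock: 8.7
position: [0.5501, 0.0729, 0.1553]
ee_rot: [0.334, 1.548, -0.333]
contact_force: [1.3, -0.6, -0.3]
width: 0.686
```

Emit:
{"method": "servo_tool", "body": {"targets": [0,0,0,0,0,8,0.5,0,0,0,0,0,16,0.5,0,0,0,0,0,17,0.5,0,0,0,0,0,17,0.5]}}

```text
clock: 9.1
position: [0.5502, 0.0729, 0.1557]
ee_rot: [0.104, 1.571, -0.103]
contact_force: [0.0, -0.1, -0.5]
width: 0.683
```

```bash
python3 -c "
from h import *
goto(-.103,.06)
W=rects('wrist',['blank'],'pics/w5.png')
"
```

```text
9.1 [0.5502 0.0729 0.1557] x [-0.002  0.001 -1.   ] y [0.131 0.991 0.   ] yaw y 82.47 F [ 0.01 -0.06 -0.52] 0.683
now jig -102.2 0.1 z 155.7 joints [-0.02  0.35 -0.13  1.09  0.    0.12]
shift cm [-0.08 -0.   -9.57] turn deg [-0.04 -0.13 -0.22]
blank 0.68 36432 z [0.1628 0.1638 0.1648] mean [0.5171 0.0767 0.1638] rect [524.3  75.8] [ 60.4 120.6] 82.6 [[461.0, 54.0], [580.0, 38.0], [588.0, 98.0], [468.0, 114.0]]
```

View pics/w5.png

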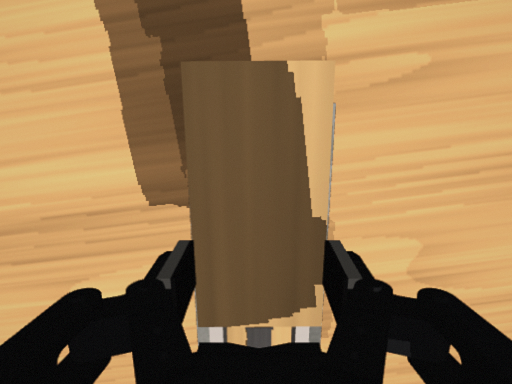

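Emit:
{"method": "servo_tool", "body": {"targets": [-0.08,0,-3,0,-0.1,-0.2,0.5,-0.08,0,-6,0,-0.1,-0.2,0.5,-0.08,0,-9,0,-0.1,-0.2,0.5,-0.08,0,-10.4,0,-0.1,-0.2,0.5,-0.08,0,-10.8,0,-0.1,-0.2,0.5,-0.08,0,-10.8,0,-0.1,-0.2,0.5]}}

```text
clock: 9.8
position: [0.5493, 0.0729, 0.0475]
ee_rot: [0.107, 1.57, -0.107]
contact_force: [-0.9, -1.0, 0.1]
width: 0.685
```

```bash
python3 -c "
from h import *
goto(-.103,.045)
W=rects('scene',['blank'],'pics/s1.png')
"
```

```text
9.8 [0.5493 0.0729 0.0475] x [-0.001  0.001 -1.   ] y [0.136 0.991 0.   ] yaw y 82.19 F [-0.89 -1.03  0.15] 0.685
now jig -103.1 -0.0 z 47.5 joints [-0.02  0.43 -0.32  0.82  0.    0.12]
shift cm [ 0.01  0.   -0.25] turn deg [-0.04 -0.08  0.06]
blank 0.91 457 z [0.0523 0.0561 0.0593] mean [0.5307 0.0738 0.0561] rect [523.3  74.6] [ 57.5 128.7] 79.6 [[455.0, 58.0], [581.0, 35.0], [592.0, 91.0], [465.0, 115.0]]
blank 0.89 845 z [0.0031 0.0094 0.0123] mean [ 0.7953 -0.1873  0.0095] rect [ 790.1 -189.2] [127.9  63.7] 39.2 [[720.0, -205.0], [761.0, -254.0], [860.0, -173.0], [820.0, -124.0]]
blank 0.89 789 z [0.0036 0.0092 0.0123] mean [ 0.7588 -0.3578  0.0093] rect [ 756.3 -357.7] [ 65.7 119.8] 3.5 [[720.0, -300.0], [727.0, -419.0], [793.0, -415.0], [785.0, -296.0]]
```

View pics/s1.png

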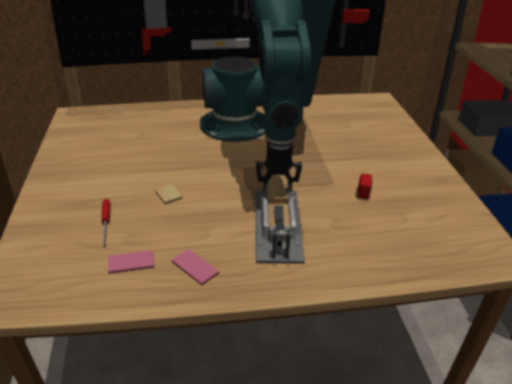

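Emit:
{"method": "servo_tool", "body": {"targets": [0,0,-0.15,0,-0.1,0,0.5,0,0,-0.3,0,-0.1,0,0.5,0,0,-0.3,0,-0.1,0,0.5]}}

```text
clock: 10.2
position: [0.5501, 0.0729, 0.0457]
ee_rot: [0.107, 1.566, -0.106]
contact_force: [-0.4, 0.3, -0.5]
width: 0.685
```

Emit:
{"method": "servo_tool", "body": {"targets": [0,0,-0.1,0,0,0,0.5,0,0,-0.15,0,0,0,0.5,0,0,-0.15,0,0,0,0.5]}}

```text
clock: 10.5
position: [0.5502, 0.0729, 0.0445]
ee_rot: [0.107, 1.565, -0.106]
contact_force: [-1.5, -0.3, 6.3]
width: 0.683
```

Emit:
{"method": "servo_tool", "body": {"targets": [0,0,0.05,0,0,0,0.9,0,0,0.1,0,0,0,0.9,0,0,0.1,0,0,0,0.9,-1.49,0.2,0.1,0,0,0,0.9,-2.97,0.4,0.1,0,0,0,0.9,-4.95,0.67,0.1,0,0,0,0.9,-4.95,0.67,0.1,0,0,0,0.9,-4.95,0.67,0.1,0,0,0,0.9]}}

```text
clock: 11.3
position: [0.501, 0.0796, 0.0457]
ee_rot: [0.107, 1.565, -0.106]
contact_force: [0.3, -0.3, -0.4]
width: 0.897
```

```bash
python3 -c "
from h import *
goto(-.153,.045)
W=rects('wrist',['blank'],'pics/w6.png')
"
```

```text
11.3 [0.501  0.0796 0.0457] x [ 0.004  0.001 -1.   ] y [0.135 0.991 0.001] yaw y 82.22 F [ 0.32 -0.29 -0.39] 0.897
now jig -151.9 0.1 z 45.7 joints [-0.    0.36 -0.44  0.76  0.    0.13]
shift cm [-0.11  0.   -0.07] turn deg [-0.03  0.21  0.03]
blank 0.95 21209 z [0.0516 0.0528 0.0537] mean [0.5009 0.079  0.0528] rect [505.9  78.2] [60.5 84.8] 82.6 [[460.0, 54.0], [544.0, 43.0], [552.0, 103.0], [468.0, 114.0]]
```

View pics/w6.png

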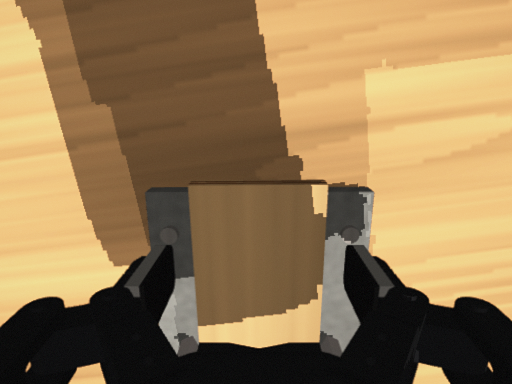

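Emit:
{"method": "servo_tool", "body": {"targets": [0,0,-0.05,0,0,0,0.5,0,0,-0.05,0,0,0,0.5,0,0,-0.05,0,0,0,0.5,0,0,-0.02,0,0,0,0.5], "force": 25}}

```text
clock: 11.8
position: [0.5019, 0.0794, 0.0454]
ee_rot: [0.107, 1.564, -0.106]
contact_force: [1.2, -0.4, -0.5]
width: 0.682
```

Emit:
{"method": "servo_tool", "body": {"targets": [1,-0.14,0,0,0.2,0,0.5,2,-0.27,0,0,0.2,0,0.5,3,-0.41,0,0,0.2,0,0.5,3.7,-0.5,0,0,0.2,0,0.5,4.2,-0.57,0,0,0.2,0,0.5,4.2,-0.57,0,0,0.2,0,0.5]}}

```text
clock: 12.4
position: [0.5451, 0.0735, 0.0454]
ee_rot: [0.108, 1.567, -0.107]
contact_force: [1.2, -0.2, 2.1]
width: 0.685
```

```bash
python3 -c "
from h import *
goto(-.095,.045)
W=rects('scene',['blank'],'pics/s2.png')
"
```

```text
12.4 [0.5451 0.0735 0.0454] x [ 0.001  0.001 -1.   ] y [0.136 0.991 0.001] yaw y 82.19 F [ 1.25 -0.21  2.06] 0.685
now jig -107.4 0.0 z 45.4 joints [-0.01  0.43 -0.33  0.81  0.    0.12]
shift cm [ 1.22 -0.17 -0.04] turn deg [-0.03  0.08  0.06]
blank 0.96 485 z [0.0491 0.0534 0.0568] mean [0.5695 0.067  0.0533] rect [569.5  67.6] [ 59.2 126.4] 81.1 [[502.0, 48.0], [627.0, 29.0], [637.0, 87.0], [512.0, 107.0]]
blank 0.88 853 z [0.003  0.0094 0.0124] mean [ 0.7948 -0.1871  0.0095] rect [ 791.2 -188.9] [126.3  63.5] 39.2 [[722.0, -204.0], [762.0, -253.0], [860.0, -173.0], [820.0, -124.0]]
blank 0.84 815 z [0.0024 0.0088 0.0124] mean [ 0.7581 -0.3581  0.009 ] rect [ 755.6 -357.1] [ 64.5 121.2] 5.0 [[718.0, -300.0], [729.0, -420.0], [793.0, -415.0], [782.0, -294.0]]
```

Emit:
{"method": "servo_tool", "body": {"targets": [0.6,-0.08,0,0,0,0,0.5,1.2,-0.17,0,0,0,0,0.5,1.2,-0.17,0,0,0,0,0.5,1.2,-0.17,0,0,0,0,0.82,1.2,-0.17,0,0,0,0,0.82,1.2,-0.17,0.1,0,0,0,0.82,1.2,-0.17,2,0,0,0,0.82,1.2,-0.17,4,0,0,0,0.6,-1,0.13,4.5,0,0,0,0.3,-3.5,0.47,4.5,0,0,0,0]}}

```text
clock: 13.5
position: [0.5098, 0.0783, 0.0912]
ee_rot: [0.108, 1.565, -0.107]
contact_force: [0.1, -0.7, -0.1]
width: 0.317
```

```bash
python3 -c "
from h import *
goto(-.155,.0455)
W=rects('wrist',['blank'],'pics/w7.png')
W=rects('scene',['blank'],'pics/s3.png')
"
```

```text
13.5 [0.5098 0.0783 0.0912] x [ 0.003  0.    -1.   ] y [0.136 0.991 0.001] yaw y 82.19 F [ 0.11 -0.72 -0.13] 0.317
now jig -143.0 0.0 z 91.2 joints [-0.01  0.33 -0.35  0.89  0.    0.13]
shift cm [-1.19  0.16 -4.57] turn deg [-0.03  0.17  0.07]
blank 0.85 489 z [0.0489 0.0535 0.0571] mean [0.5789 0.065  0.0535] rect [583.5  64.5] [ 63.5 131.5] 81.2 [[514.0, 43.0], [644.0, 23.0], [653.0, 86.0], [523.0, 106.0]]
blank 0.85 875 z [0.0025 0.0092 0.0123] mean [ 0.7948 -0.1869  0.0094] rect [ 791.2 -187.7] [124.8  67.3] 37.7 [[721.0, -199.0], [762.0, -252.0], [861.0, -176.0], [820.0, -123.0]]
blank 0.7 806 z [0.0025 0.009  0.0124] mean [ 0.7585 -0.3572  0.0092] rect [ 755.8 -356.8] [ 66.9 121.5] 4.5 [[718.0, -299.0], [727.0, -420.0], [794.0, -415.0], [784.0, -294.0]]
```

View pics/w7.png

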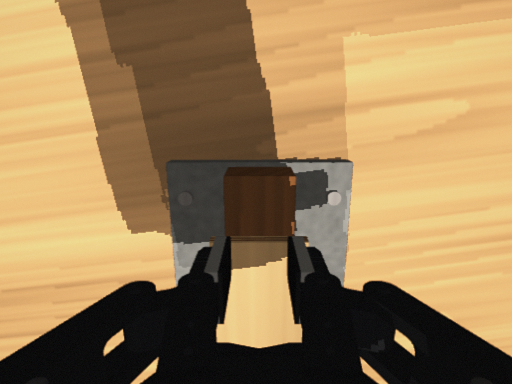

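View pics/s3.png

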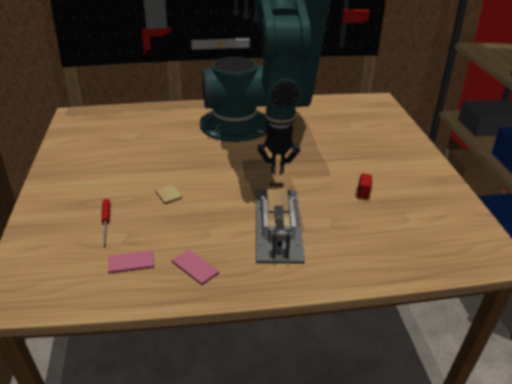

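Emit:
{"method": "servo_tool", "body": {"targets": [-1.68,0.23,0,0,0.2,0,0,-1.68,0.23,0,0,0.2,0,0,-1.68,0.23,0,0,0.2,0,0,-1.68,0.23,-2,0,0.2,0,0,-1.68,0.23,-3.8,0,0.2,0,0,-1.68,0.23,-4.5,0,0.2,0,0,-1.68,0.23,-4.5,0,0.2,0,0]}}

```text
clock: 14.4
position: [0.4929, 0.0805, 0.045]
ee_rot: [0.107, 1.571, -0.107]
contact_force: [0.1, 0.2, 0.1]
width: -0.004
```

```bash
python3 -c "
from h import *
goto(-.150,.0465)
W=rects('wrist',['blank'],'pics/w8.png')
"
```

```text
14.4 [0.4929 0.0805 0.045 ] x [-0.003  0.    -1.   ] y [ 0.136  0.991 -0.   ] yaw y 82.2 F [0.05 0.15 0.05] -0.004
now jig -160.1 -0.0 z 45.0 joints [-0.    0.36 -0.46  0.76  0.    0.13]
shift cm [ 1.   -0.13  0.15] turn deg [-0.02 -0.17  0.05]
blank 0.76 230 z [0.052  0.0527 0.0535] mean [0.5318 0.0749 0.0528] rect [531.6  75. ] [ 5.  14.4] 82.2 [[524.0, 74.0], [538.0, 72.0], [539.0, 76.0], [525.0, 78.0]]
blank 0.56 15467 z [0.0081 0.012  0.0429] mean [0.5001 0.08   0.0119] rect [521.9  76.6] [130.4  90.4] 81.5 [[468.0, 19.0], [557.0, 5.0], [576.0, 134.0], [487.0, 148.0]]
```

View pics/w8.png

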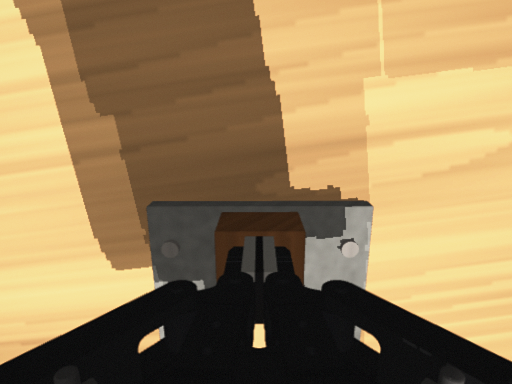

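Emit:
{"method": "servo_tool", "body": {"targets": [0.99,-0.13,0.1,0,-0.2,0,0,1.98,-0.27,0.1,0,-0.2,0,0,2.48,-0.34,0.1,0,-0.2,0,0,2.97,-0.4,0.1,0,-0.2,0,0,3.47,-0.47,0.1,0,-0.2,0,0]}}

```text
clock: 15.0
position: [0.5265, 0.0761, 0.0471]
ee_rot: [0.107, 1.57, -0.106]
contact_force: [-16.0, 2.5, 13.5]
width: 0.001
```

```bash
python3 -c "
from h import *
goto(-.11,.0465)
W=rects('scene',['blank'],'pics/s4.png')
"
```

```text
15.0 [0.5265 0.0761 0.0471] x [-0.002  0.001 -1.   ] y [0.135 0.991 0.001] yaw y 82.22 F [-15.99   2.48  13.53] 0.001
now jig -126.1 0.1 z 47.1 joints [-0.01  0.4  -0.38  0.8   0.    0.13]
shift cm [ 1.6  -0.22 -0.06] turn deg [-0.05 -0.1   0.03]
blank 0.97 869 z [0.0028 0.0093 0.0124] mean [ 0.7945 -0.1876  0.0094] rect [ 792.1 -188.1] [125.2  64.8] 38.6 [[723.0, -202.0], [763.0, -252.0], [861.0, -174.0], [821.0, -124.0]]
blank 0.62 385 z [0.0503 0.0534 0.0565] mean [0.5902 0.0649 0.0535] rect [597.5  64. ] [ 57.9 131.1] 82.9 [[529.0, 43.0], [659.0, 27.0], [666.0, 85.0], [536.0, 101.0]]
```

```bash
python3 -c "
from h import *
st()
d=env.get_image('scene'); i=d['img'][150:280,210:350]; cv2.imwrite('pics/s5.png',cv2.resize(i,(700,650)[:2] if 0 else (640,594),interpolation=cv2.INTER_CUBIC))
W=rects('wrist',['blank'],'pics/w9.png'); st()
L=W[(abs((W[...,:2]-O)@V)<.03)&((W[...,:2]-O)@U<-.1)&((W[...,:2]-O)@U>-.17)]
"
```

```text
15.1 [0.5277 0.0759 0.047 ] x [-0.     0.001 -1.   ] y [0.136 0.991 0.001] yaw y 82.2 F [-6.75  0.61  0.14] -0.0
blank 0.91 961 z [0.0448 0.0526 0.0542] mean [0.5489 0.0733 0.0527] rect [556.1  71.4] [59.7 39.3] 82.3 [[533.0, 44.0], [572.0, 39.0], [580.0, 98.0], [541.0, 104.0]]
15.25 [0.5276 0.0759 0.0469] x [ 0.     0.001 -1.   ] y [0.136 0.991 0.001] yaw y 82.2 F [-5.64  1.43 -0.02] 0.001
```

View pics/s5.png

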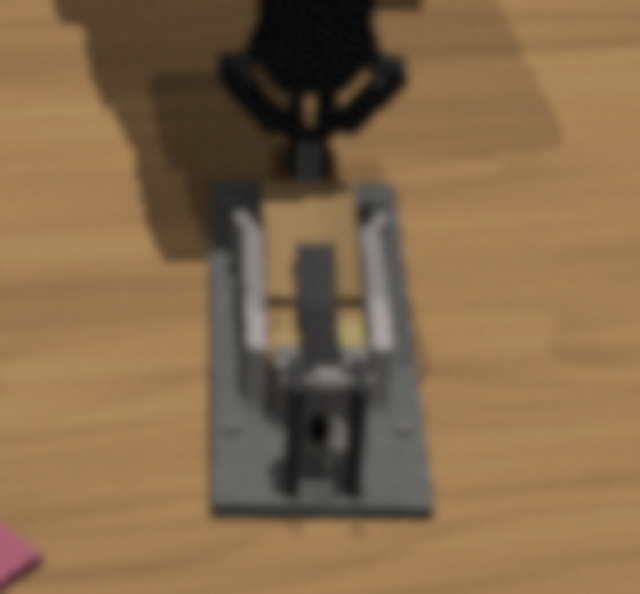

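View pics/w9.png

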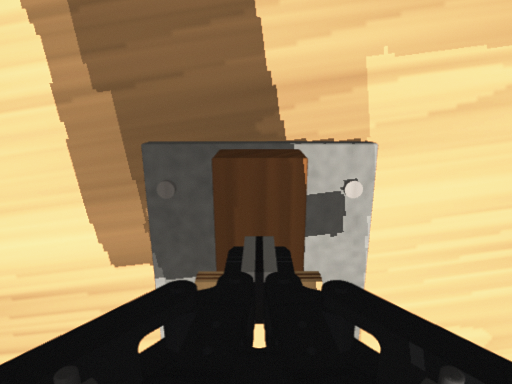

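Emit:
{"method": "servo_tool", "body": {"targets": [0.3,-0.04,0,0,0,0,0,0.6,-0.08,0,0,0,0,0,0.89,-0.12,0,0,0,0,0,1.19,-0.16,0,0,0,0,0,1.49,-0.2,0,0,0,0,0]}}

```text
clock: 15.75
position: [0.5421, 0.074, 0.0467]
ee_rot: [0.107, 1.57, -0.106]
contact_force: [-6.0, 0.5, -0.0]
width: 0.003
```

Emit:
{"method": "servo_tool", "body": {"targets": [0.3,-0.04,0,0,0,0,0,0.6,-0.08,0,0,0,0,0,0.89,-0.12,0,0,0,0,0,1.19,-0.16,0,0,0,0,0,1.49,-0.2,0,0,0,0,0]}}

```text
clock: 16.25
position: [0.5568, 0.0719, 0.0465]
ee_rot: [0.107, 1.572, -0.106]
contact_force: [-5.1, 0.6, -0.6]
width: 0.002
```

```bash
python3 -c "
from h import *
goto(-.08,.0465)
d=env.get_image('scene'); i=d['img'][150:280,210:350]; cv2.imwrite('pics/s6.png',cv2.resize(i,(640,594),interpolation=cv2.INTER_CUBIC))
W=rects('wrist',['blank'],'pics/w10.png');st()
"
```

```text
16.25 [0.5568 0.0719 0.0465] x [-0.003  0.001 -1.   ] y [0.136 0.991 0.001] yaw y 82.21 F [-5.09  0.59 -0.65] 0.002
now jig -95.6 -0.0 z 46.5 joints [-0.02  0.45 -0.3   0.83  0.    0.12]
shift cm [ 1.54 -0.21 -0.  ] turn deg [-0.06 -0.2   0.04]
blank 0.77 1004 z [0.0445 0.0524 0.0541] mean [0.5789 0.0688 0.0524] rect [585.8  67.4] [59.7 39.6] 81.9 [[562.0, 41.0], [601.0, 35.0], [610.0, 94.0], [570.0, 100.0]]
16.4 [0.5573 0.0719 0.0466] x [-0.002  0.001 -1.   ] y [0.136 0.991 0.001] yaw y 82.21 F [-3.18  1.28 -0.88] -0.001
```

View pics/s6.png

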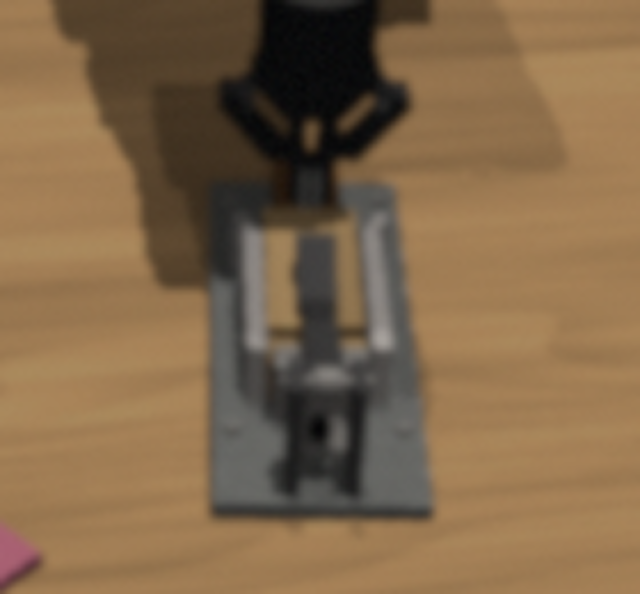

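Emit:
{"method": "servo_tool", "body": {"targets": [0.3,-0.04,0,0,0,0,0,0.6,-0.08,0,0,0,0,0,0.89,-0.12,0,0,0,0,0,1.19,-0.16,0,0,0,0,0,1.49,-0.2,0,0,0,0,0,1.78,-0.24,0,0,0,0,0]}}

```text
clock: 17.0
position: [0.5751, 0.0694, 0.0466]
ee_rot: [0.108, 1.571, -0.106]
contact_force: [-4.6, -0.3, -1.4]
width: -0.003
```

Emit:
{"method": "servo_tool", "body": {"targets": [0.1,-0.01,0,0,0,0,0,0.2,-0.03,0,0,0,0,0,0.3,-0.04,0,0,0,0,0,0.3,-0.04,0,0,0,0,0]}}

```text
clock: 17.4
position: [0.5783, 0.069, 0.0466]
ee_rot: [0.107, 1.571, -0.106]
contact_force: [-4.1, 0.3, -1.1]
width: 0.001
```

```bash
python3 -c "
from h import *
goto(-.07,.0465)
W=rects('wrist',['blank'],'pics/w11.png');st()
"
```

```text
17.4 [0.5783 0.069  0.0466] x [-0.002  0.001 -1.   ] y [0.136 0.991 0.001] yaw y 82.21 F [-4.07  0.31 -1.13] 0.001
now jig -73.9 0.1 z 46.6 joints [-0.02  0.48 -0.24  0.85  0.    0.11]
shift cm [ 0.39 -0.06 -0.01] turn deg [-0.05 -0.14  0.04]
blank 0.68 1024 z [0.0444 0.0524 0.054 ] mean [0.5996 0.066  0.0525] rect [606.7  64.6] [59.9 38.8] 82.4 [[583.0, 38.0], [622.0, 32.0], [630.0, 92.0], [591.0, 97.0]]
17.5 [0.5782 0.069  0.0466] x [-0.002  0.001 -1.   ] y [0.136 0.991 0.001] yaw y 82.2 F [-3.27  0.36 -1.5 ] -0.002
```

Emit:
{"method": "servo_tool", "body": {"targets": [0.1,-0.01,0,0,0,0,0,0.2,-0.03,0,0,0,0,0,0.3,-0.04,0,0,0,0,0]}}

```text
clock: 17.8
position: [0.5813, 0.0686, 0.0466]
ee_rot: [0.107, 1.571, -0.106]
contact_force: [-4.8, 0.1, -2.5]
width: -0.004
```

Emit:
{"method": "servo_tool", "body": {"targets": [0.05,-0.01,0,0,0,0,0,0.05,-0.01,0,0,0,0,0]}}

```text
clock: 18.0
position: [0.5819, 0.0684, 0.0466]
ee_rot: [0.107, 1.57, -0.106]
contact_force: [-4.2, 0.2, -1.9]
width: -0.001
```

Emit:
{"method": "servo_tool", "body": {"targets": [0.05,-0.01,0,0,0,0,0,0.05,-0.01,0,0,0,0,0]}}

```text
clock: 18.2
position: [0.5823, 0.0684, 0.0465]
ee_rot: [0.108, 1.571, -0.106]
contact_force: [-5.4, 0.4, -2.6]
width: -0.002
```

Emit:
{"method": "servo_tool", "body": {"targets": [0.05,-0.01,0,0,0,0,0,0.05,-0.01,0,0,0,0,0]}}

```text
clock: 18.4
position: [0.5824, 0.0683, 0.0464]
ee_rot: [0.108, 1.572, -0.106]
contact_force: [-6.9, 1.1, -2.3]
width: -0.001
```

```bash
python3 -c "
from h import *
goto(-.069,.0465)
W=rects('wrist',['blank','pile2'],'pics/w12.png');st()
"
```

```text
18.4 [0.5824 0.0683 0.0464] x [-0.003  0.001 -1.   ] y [0.136 0.991 0.001] yaw y 82.21 F [-6.86  1.14 -2.32] -0.001
now jig -69.8 -0.1 z 46.4 joints [-0.02  0.48 -0.23  0.86  0.    0.11]
shift cm [ 0.08 -0.    0.01] turn deg [-0.06 -0.2   0.04]
blank 0.9 1018 z [0.0438 0.0522 0.0538] mean [0.6038 0.0652 0.0523] rect [610.6  63.9] [59.8 38.6] 82.1 [[587.0, 37.0], [626.0, 32.0], [634.0, 91.0], [596.0, 96.0]]
blank 0.37 168 z [0.0222 0.0272 0.0314] mean [0.5923 0.0674 0.0274] rect [592.3  67.2] [60.3  1.1] 82.4 [[588.0, 37.0], [589.0, 37.0], [597.0, 97.0], [596.0, 97.0]]
pile2 0.66 464 z [0.0322 0.0382 0.0424] mean [0.5921 0.0661 0.0385] rect [590.5  67.2] [60.2  5.3] 82.7 [[584.0, 38.0], [589.0, 37.0], [597.0, 97.0], [592.0, 97.0]]
pile2 0.6 167 z [0.0222 0.0272 0.0317] mean [0.5924 0.0686 0.0274] rect [592.3  67.3] [60.1  1.1] 82.4 [[588.0, 38.0], [589.0, 37.0], [597.0, 97.0], [596.0, 97.0]]
18.55 [0.5824 0.0684 0.0464] x [-0.003  0.001 -1.   ] y [0.136 0.991 0.001] yaw y 82.21 F [-6.3   2.13 -1.23] 0.001
```

View pics/w12.png

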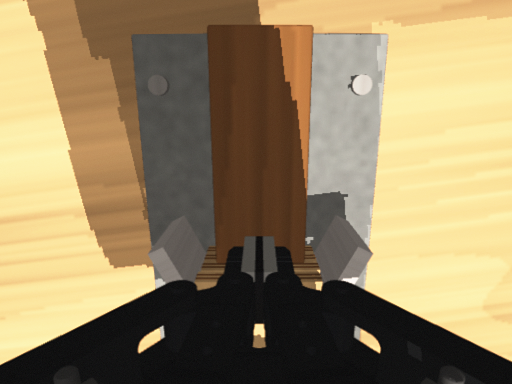

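Emit:
{"method": "servo_tool", "body": {"targets": [0.08,-0.01,0,0,0,0,0,0.08,-0.01,0,0,0,0,0]}}

```text
clock: 18.75
position: [0.5824, 0.0683, 0.0461]
ee_rot: [0.108, 1.573, -0.106]
contact_force: [-7.5, 1.0, -1.6]
width: 0.004
```

Emit:
{"method": "servo_tool", "body": {"targets": [0.1,-0.01,0,0,0,0,0,0.13,-0.02,0,0,0,0,0]}}

```text
clock: 18.95
position: [0.5824, 0.0683, 0.0457]
ee_rot: [0.107, 1.576, -0.106]
contact_force: [-10.4, 1.3, -1.7]
width: -0.001
```

```bash
python3 -c "
from h import *
st()
W=rects('wrist',['blank','pile2'],'pics/w13.png');st()
"
```

```text
18.95 [0.5824 0.0683 0.0457] x [-0.007  0.001 -1.   ] y [0.135 0.991 0.   ] yaw y 82.22 F [-10.42   1.3   -1.7 ] -0.001
blank 0.69 983 z [0.0437 0.0517 0.0531] mean [0.6038 0.065  0.0516] rect [610.6  64.1] [59.6 38.6] 82.5 [[588.0, 37.0], [626.0, 32.0], [634.0, 91.0], [595.0, 96.0]]
pile2 0.6 436 z [0.033  0.0386 0.0422] mean [0.5923 0.0673 0.0387] rect [590.5  67.4] [60.5  5.3] 82.0 [[584.0, 38.0], [589.0, 37.0], [597.0, 97.0], [592.0, 98.0]]
pile2 0.51 121 z [0.0236 0.0278 0.0315] mean [0.5915 0.0618 0.0278] rect [592.1  66.8] [59.4  1.5] 82.3 [[587.0, 37.0], [589.0, 37.0], [597.0, 96.0], [595.0, 96.0]]
19.1 [0.5824 0.0683 0.0457] x [-0.007  0.001 -1.   ] y [0.135 0.991 0.   ] yaw y 82.22 F [-9.7   1.56 -1.59] -0.002
```

Emit:
{"method": "servo_tool", "body": {"targets": [-0.5,0.07,0,0,0,0,0,-2,0.27,0.3,0,0,0,0,-5,0.67,3,0,0,0,0,-8,1.08,7,0,0,0,0,-11,1.5,11,0,0,0,0,-13,1.8,14,0,0,0,0,-15,2,17,0,0,0,0,-15,2,17,0,0,0,0,-15,2,17,0,0,0,0]}}

```text
clock: 20.0
position: [0.4333, 0.0883, 0.2164]
ee_rot: [0.108, 1.572, -0.106]
contact_force: [0.5, -0.1, -0.1]
width: 0.001
```

```bash
python3 -c "
from h import *
st()
for c in ('top','scene'):
    print(c); W=rects(c,['blank','offcut'],f'pics/{c}_f.png'); np.save(c+'_f.npy',W)
    for n in ['pile2','endstop','toe','tape','driver']: print(n,[(np.round(r['at'],4).tolist(),round(r['confidence'],2)) for r in env.spot_point(n,c)])
d=cv2.imread('pics/scene_f.png')[150:280,210:350]; cv2.imwrite('pics/s7.png',cv2.resize(d,(640,594),interpolation=cv2.INTER_CUBIC))
d=cv2.imread('pics/top_f.png')[100:250,150:300]; cv2.imwrite('pics/t7.png',cv2.resize(d,(600,600),interpolation=cv2.INTER_CUBIC))
# compare endstop depth before/after
for c in ('top','scene'):
  for f in ('0','_f'):
    W=np.load(c+f+'.npy').reshape(-1,3); W=W[~np.isnan(W).any(1)]
    P=np.c_[(W[:,:2]-O)@U,(W[:,:2]-O)@V,W[:,2]]*1000
    s=P[(P[:,0]>50)&(P[:,0]<85)&(abs(P[:,1])>15)&(abs(P[:,1])<27)&(P[:,2]>55)&(P[:,2]<62)]
    print(c,f,'endstop top x',len(s),s[:,0].min().round(1),s[:,0].mean().round(2),s[:,0].max().round(1),'z',s[:,2].mean().round(1))
    q=P[(P[:,0]>-58)&(P[:,0]<50)&(abs(P[:,1])>18)&(abs(P[:,1])<26)&(P[:,2]<56)]
    print('   pile top z',[np.median(q[(q[:,0]>a)&(q[:,0]<a+20),2]).round(1) for a in (-58,-38,-18,2,22)])
    e=P[(P[:,0]>-80)&(P[:,0]<0)&(abs(P[:,1])<26)&(P[:,2]>(38 if f=='0' else 48))&(P[:,2]<57)&(P[:,0]<-45)]
    e=e[e[:,0]>-63.9] if f=='0' else e
    print('   rear',np.percentile(e[:,0],[0,2]).round(1))
"
```

```text
20.0 [0.4333 0.0883 0.2164] x [-0.004  0.001 -1.   ] y [0.135 0.991 0.001] yaw y 82.22 F [ 0.5  -0.11 -0.09] 0.001
top
blank 0.71 593 z [0.0459 0.0506 0.056 ] mean [0.6438 0.0568 0.0505] rect [650.7  55.9] [ 62.2 120.3] 82.3 [[587.0, 33.0], [706.0, 17.0], [715.0, 79.0], [595.0, 95.0]]
blank 0.71 692 z [0.0033 0.008  0.0126] mean [ 0.7522 -0.3584  0.008 ] rect [ 752.3 -357.9] [ 59.9 119.7] 3.7 [[719.0, -300.0], [726.0, -420.0], [786.0, -416.0], [778.0, -296.0]]
blank 0.55 758 z [0.0024 0.0081 0.0127] mean [ 0.7882 -0.1875  0.0083] rect [ 788.4 -188.5] [119.1  62.2] 38.6 [[722.0, -201.0], [761.0, -250.0], [854.0, -176.0], [816.0, -127.0]]
pile2 []
endstop [([0.7083, 0.0514, 0.0143], 0.55)]
toe [([0.6693, 0.06, 0.0505], 0.96)]
tape [([0.5159, 0.3655, -0.0038], 0.85)]
driver [([0.5828, -0.4438, -0.0026], 0.88)]
scene
blank 0.86 326 z [0.0494 0.0527 0.0591] mean [0.6515 0.0539 0.0526] rect [649.   54.5] [ 63.1 112.2] 82.6 [[589.0, 30.0], [701.0, 16.0], [709.0, 79.0], [597.0, 93.0]]
blank 0.82 862 z [0.0036 0.0094 0.0125] mean [ 0.7948 -0.1871  0.0095] rect [ 791.7 -188. ] [125.   64.4] 39
[... 633 characters left out ...]
)]
top 0 endstop top x 40 59.9 69.11 79.9 z 57.9
   pile top z [np.float64(40.8), np.float64(41.7), np.float64(40.0), np.float64(41.0), np.float64(40.3)]
   rear [-63.7 -60.7]
top _f endstop top x 40 50.7 68.52 78.6 z 57.5
   pile top z [np.float64(50.1), np.float64(50.7), np.float64(50.8), np.float64(49.7), np.float64(50.3)]
   rear [-59.8 -59.6]
scene 0 endstop top x 29 59.3 68.91 83.4 z 58.0
   pile top z [np.float64(40.0), np.float64(40.5), np.float64(40.6), np.float64(40.1), np.float64(40.5)]
   rear [-63.7 -63.6]
scene _f endstop top x 34 53.1 67.74 81.3 z 57.6
   pile top z [np.float64(50.7), np.float64(50.7), np.float64(51.1), np.float64(51.1), np.float64(50.4)]
   rear [-79.9 -71.9]
```

View pics/s7.png

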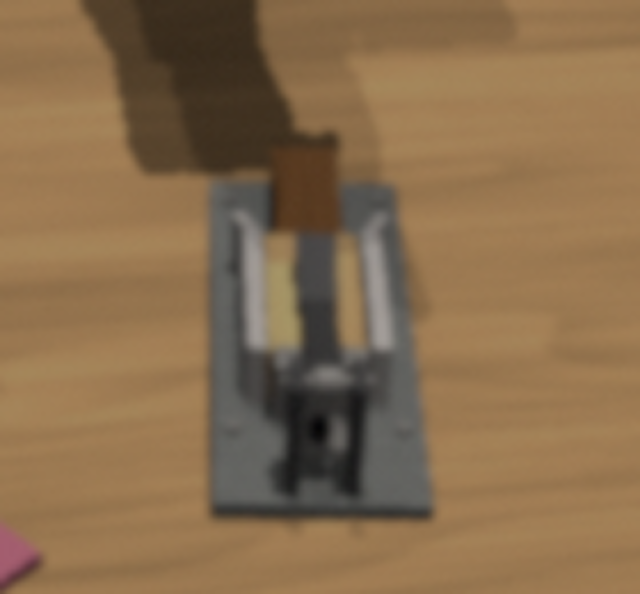

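View pics/t7.png

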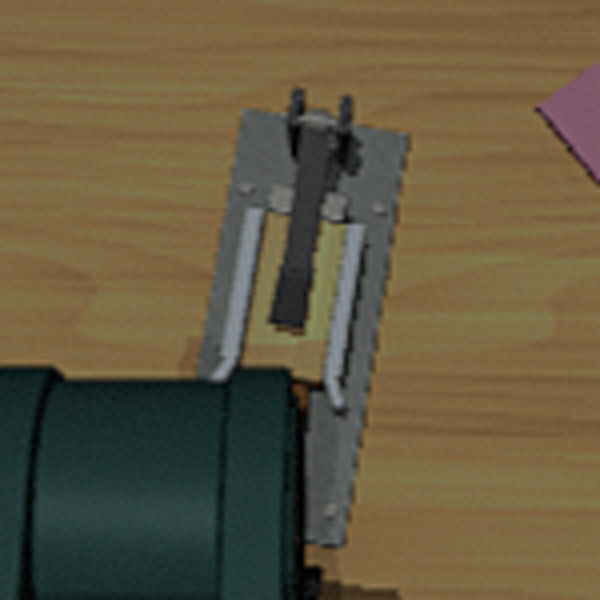

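```bash
python3 -c "
from h import *
print(env.sign_off())"
```

```text
the job is handed in; nothing more can be done
None
```

The full-size blank is on top of the pile, under the hold-down arm and pressed against the end stop. I handed the job in at about 20 s, with the gripper clear of everything.

- **What I did:** I gripped the yellow full-size blank by its sides, laid it on the infeed block and ran it in to the ramp. Then I pushed its rear edge home with the fingers shut.
- **Change on the way:** With the first grasp the last joint reached its limit over the jig. I turned the held blank half a turn, which is harmless because both ends are alike, and gripped it again on the infeed block.
- **Home:** The drag was 4–5 N. At the stop the push rose to about 10 N while the tool stayed still, so roughly 6 N reached the stop.
- **Force spike:** Where the nose met the ramp, one reading showed 16 N sideways and 13.5 N up. It fell to about 6 N at once.
- **Last checks:**
  - The top of the pile is now about 10 mm higher along its length, so the blank lies flat.
  - Its rear edge is at jig x ≈ -59.7 mm, within about 1 mm of the blanks below.
  - The end stop, tape measure and screwdriver are within a few mm of where they were, which is camera error. The offcut was found only in the scene picture and reads up to 8 mm from its first measurement by another camera. The robot never touched it.
- **Failed or disagreeing checks:**
  - The network no longer found the pile's former top blank, which is now covered, or the offcut in the top picture.
  - It also reported a false screwdriver on the jig in the scene picture.
  - My rear-edge figure from the scene camera (-72 to -80 mm) does not fit the others. I think it picked up stray points, because the picture and the wrist and top cameras agree on about -60 mm.

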